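Post the empty refill cartridge through the caddy's sprung flaps

ROBOT

A 7-joint arm with a two-finger parallel gripper is mounted at the origin on the work surface. World frame = base frame: x ahead of the robot, y to its left, z up, the work surface at z = 0. Lengths are in m, angles in degrees, forces in N, time in s.
With the tool pointing down it reaches from about 0.35 to 0.9 m from the base axis. Payload 7.2 kg.
Tool frame: the origin (TCP) lies between the finger pads; the fingertips stand 22 mm ahead of it and the grasp point (between the pads) lies 3 mm ahead of it; x points along the fingers, z is the direction in which the jaws open and shut, and the axes are right-handed (so a half turn about x gives the same grasp; the last joint's range is limited). The gripper opens to 85 mm and grips with 20 to 120 N. Pads are 22 mm wide; open, the fingers measure 114 mm over their backs; the gripper's body (76 mm by 85 mm) begins 54 mm behind the grasp point. The pads swing forward as they close: fully open they stand 13 mm farther back than shut.
Start: joints at [-80.111, 23.554, -0.728, 91.456, 0.321, 64.991, -4.71], TCP at [0.149, 0.607, 0.253] pointing down, gripper open.
Joint ranges: [-169.25, 169.25], [-16.82, 113.86], [-84.01, 82.57], [7.8, 145.47], [-59.2, 239.2], [7.22, 106.19], [-163.78, 163.78]. Speed limits (degrees/s): [136.94, 136.94, 172.46, 172.46, 180, 180, 180].

INTERFACE

Orientations are given as a 3x3 rotation matrix whose columns are the frame's x, y, z axes.
In Python, from bench import read_state, camera, hand_in gives the robot as it stands.
- The arm moves only by the tool servo_tool, never from a script. Its argument "increments" is a list of rows, each an object of numbers: "wx", "wy", "wz": the turn, a rotation vector about the tool's x, y, z in rad; "x", "y", "z": the shift along the tool's x, y, z in cm; "hand": the closure in counts, from 0 (fully open) to 255 (shut). A call has 1 to 20 rows; each row is the pose to reach, as a shift and turn from the pose commanded when the call began, along the tool's axes at that moment; what a row does not reach only later rows make up. A row lasts 1/12 s, in which the tool goes at most 41.7 mm and 7.16 degrees, less where a joint would pass 70% of its speed; a pose out of reach is approached as far as the arm can. A call with a gripper value outside its range is refused whole. The fingers move at their own pace and stop on an object; "newtons" is the grip in N (left out, the last holds). Time passes only in rows, so rows that repeat a pose let the fingers close. It gives the time, the measured TCP pose, the force and the opening at its end, in the units of the state.
- read_state(): the state, without advancing time (a new reading comes with each control period).
- camera(name): name is "side" or "top"; returns a dict with "frame" (420x560x3 uint8, red, green, blue), "fx", "fy", "cx", "cy" (pixels), "k1" (the pictures are not rectified: a ray, as slopes to the right and down, at radius r is drawn at 1 + k1 r^2 times it, then the intrinsics apply), "rvec" (rotation vector, rad) and "tvec" (3), from world to camera coordinates, as OpenCV has them. Camera axes: x right, y down, z forward; pixel columns grow to the right and rows downward; lengths in m; the calibration is good to about 2 mm. A picture is of the moment at which its call begins. There is no depth.
- hand_in(): hands the job in, once; it reports no verdict.
The state is a dict: "t": time; "qpos": joint angles; "joint_velocities": joint speeds; "tau": joint torques, N m; "ee_pos": TCP position; "ee_rot": TCP orientation; "wrist_force": force on the tool from outside, world axes, zero at the start; "wrist_torque": the same for the moment, N m; "grip_width": finger opening in m.
Only numpy, scipy, OpenCV 4.12 (cv2) and the standard library are available. Lean on these libraries where they do the work, as an engineer would, in place of code of your own. Each camera call takes 0.05 s, during which the arm holds its last target.

TASK

Take the empty rectangular refill cartridge from the bamboo tray and post it, standing upright, through the sprung flaps in the lid of the steel waste caddy; push it right through so that it drops inside and the flaps swing shut behind it. Be gentle with the caddy: its thin lid cracks if it is pressed or bumped hard. Leave everything else where it is.

Things in the scene. Friction and masses are not known exactly. Their poses are not given: they have to be found in the camera images.
- cartridge_center (a point): centre (half-way up) of the empty refill cartridge: an upright rectangular block of clear plastic with a white band at top and bottom, 30 (its x) x 58 (its y) x 100 (z) mm, 40 to 80 g, flat top and bottom. It stands on the tray's floor, so its centre is at about z = 0.058. Symmetric under a half turn.
- bin: the waste caddy: upright steel box fixed to the table, 150 (x) x 170 (y) mm outside, walls 3 mm, with a flat black plastic lid 160 x 210 mm whose top face is 165 mm above the table. Origin: centre of its underside. The lid is shifted differently each time: its opening, lip and flaps stand 4 to 38 mm to the +y side of the caddy's centre; its pose does NOT show it: find it by feel or sight
- bin_top (a point): point of the caddy (not of the shifted lid) on its centre line, level with the lid's top. Opening in the lid: 36 mm in x by 61 mm in y, so 3 and 1.5 mm to spare each side of a cartridge turned like the caddy. Along the opening's +y edge stands a lip 10 mm high, 50 mm long in x, 8 mm thick, inner face flush with that edge. The lid is clamped and will not slide
- bin_mid (a point): centre of the caddy, half-way up. Finding the opening: a cartridge held some 5 mm above the lid and moved gently to the caddy's +y meets the lip; the opening's centre lies 1.5 mm back from there. In x the opening is always at the caddy's centre. More than 25 N on caddy, lid or flaps, by cartridge, fingers or arm, cracks it
- flap_far (a joint): angle of the +x one of two polished steel flaps that shut the opening from below, meeting in its middle: 0 shut (level, upper face 4 mm below the lid's top), to 1.5 rad as it swings down. Each is hinged along y 5 mm beyond its edge of the opening, 23 mm long, and hangs to 28 mm below the lid's top when open. Spring of each: 0.035 N m shut, 0.08 N m open; its weight alone does not take the cartridge in
- flap_near (a joint): angle of the -x flap, the mirror image of the other. Pushing the cartridge in takes 4 to 15 N
- bin_floor (a point): centre of the caddy's inner floor, 161 mm below the lid's top. The flaps pinch the cartridge between them: let go half-way, it stays stuck, and must be pushed on down by its top (2 to 10 N; shut fingers fit through the opening) until its top has passed the flaps' lower ends, some 28 mm below the lid's top. Then it drops and the flaps can shut; reaching in deeper than 35 mm may bump the gripper on the lid
- tray: bamboo tray, fixed, 260 (x) x 220 (y) mm, rim 22 mm high, wall 8 mm, floor 8 mm or less thick; origin at the centre of its underside. Holds the cartridge (near its middle), the jar (towards its +x end) and the bottle opener (towards its -x end).
- jar: bystander, leave alone: round clear jar with a white lid, 44 mm diameter, 70 mm tall, on the tray; origin at its underside
- opener: bystander, leave alone: flat stainless steel bottle opener, 36 x 124 x 5 mm, on the tray; origin at its underside
- coaster: bystander, leave alone: round grey stone coaster, 84 mm diameter, 10 mm thick; origin at its underside
- wedge: bystander, leave alone: black plastic door wedge, 120 x 45 x 29 mm; origin at its underside
- umbrella: bystander, leave alone: folded compact umbrella, 240 mm long, 48 mm thick, black handle, lying along the far side; origin at its underside
- mug: bystander, leave alone: white ceramic mug, 76 mm diameter, 85 mm tall; origin at its underside
Mind the look-alikes: they are no part of the job. Leave any red or yellow look-alike of the part that bears cartridge_center alone.

How it is judged (in metres and radians):
On the way, in this order (a step that is already met when the one before it is completed fails the run):
1. the cartridge is lifted off the tray (height (world z) of cartridge_center above 0.1 m), for 0.2 s.
2. the cartridge's lower end stands in the opening and holds the flaps open (x of cartridge_center in the frame of bin between -0.075 and 0.075 m and y of cartridge_center in the frame of bin between -0.085 and 0.085 m and value of joint each of flap_near, flap_far above 0.5 rad and z of cartridge_center in the frame of bin below 0.2 m and contact force between cartridge and bin above 0.3 N), for 0.1 s.
At the end, for the whole second after the job is handed in: The cartridge lies at rest inside the caddy (its centre between the walls and more than 65 mm below the lid's top) and both flaps are shut again (within 0.08 rad) (x of cartridge_center in the frame of bin between -0.075 and 0.075 m and y of cartridge_center in the frame of bin between -0.085 and 0.085 m and z of cartridge_center in the frame of bin below 0.1 m and value of joint each of flap_near, flap_far below 0.08 rad and linear speed of cartridge below 0.02 m/s); the robot touches nothing.
It fails at once if the caddy, its lid or flaps is pressed or knocked with more than 25 N (contact force between any of cartridge, the fingers, the arm and bin above 25 N).
It fails at once if a bystander is moved more than 25 mm (distance of any of jar, opener, coaster, wedge, umbrella, mug from where it was at the start of the episode above 0.025 m).
It also fails if it takes over 64 s, if anything falls off the work surface, if the arm or the gripper's body presses on something with over 40 N, if the wrist force passes 120 N, or if a joint passes its speed limit or range.

## Working session

There is one attempt and no reset: what is moved stays moved. The work goes in short steps, Python scripts to look and compute and a tool call to move; the robot and the scene stay as the last step left them, time stands still between calls to the robot, and variables do not carry over. Pictures are saved under pics/ and viewed, and the job is handed in when it is done.

Besides the shell and the picture viewer there is one more tool, called after "Call:" as name([rows], argument=value, ...), one row to a line, values as JSON. servo_tool: Moves the arm, as the interface text tells. Its arguments: {"type":"object","properties":{"increments":{"type":"array","items":{"type":"object","properties":{"wx":{"type":"number"},"wy":{"type":"number"},"wz":{"type":"number"},"x":{"type":"number"},"y":{"type":"number"},"z":{"type":"number"},"hand":{"type":"number"}}}},"newtons":{"type":"number"}},"required":["increments"]}

```bash
ls; mkdir -p pics; cat > h.py <<'E'
import numpy as np, cv2
from bench import read_state, camera, hand_in
def snap(n,fn=None):
    c=camera(n)
    if fn: cv2.imwrite('pics/'+fn,c['frame'][:,:,::-1])
    return c
def ray(c,u,v):
    K=np.array([[c['fx'],0,c['cx']],[0,c['fy'],c['cy']],[0,0,1.]])
    d=np.array([c['k1'],0,0,0,0.])
    p=cv2.undistortPoints(np.array([[[u,v]]],float),K,d)[0,0]
    R=cv2.Rodrigues(np.array(c['rvec'],float))[0]; t=np.array(c['tvec'],float).ravel()
    return -R.T@t, R.T@np.array([p[0],p[1],1.])
def onz(c,u,v,z):
    o,d=ray(c,u,v); return o+d*(z-o[2])/d[2]
def proj(c,P):
    K=np.array([[c['fx'],0,c['cx']],[0,c['fy'],c['cy']],[0,0,1.]])
    return cv2.projectPoints(np.array(P,float).reshape(-1,1,3),np.array(c['rvec'],float),np.array(c['tvec'],float),K,np.array([c['k1'],0,0,0,0.]))[0].reshape(-1,2)
E
python3 - <<'E'
from h import *
import pickle
for n in('top','side'):
    c=snap(n,n+'0.png'); pickle.dump(c,open(n+'0.pkl','wb'))
    o,d=ray(c,280,210); print(n,o,d,c['fx'],c['k1'])
print(read_state())
E
```

```text
pics
top [ 3.16598636e-01 -1.42331932e-03  1.42956767e+00] [ 0.19748582 -0.00389707 -0.98034076] 413.90642298504736 -0.0951741695807852
side [0.16727683 1.00801474 0.99038473] [ 0.29657041 -0.73329394 -0.61202284] 486.8162647844127 0.05454205824980206
{'t': 0.1, 'qpos': array([-80.11045966,  23.59603347,  -0.72717566,  91.49874178,
         0.32055326,  64.98989206,  -4.70994233]), 'joint_velocities': array([-0.03588029, -0.09018197,  0.08802849, -0.12758651, -0.10329386,
       -0.00135612, -0.00553752]), 'tau': array([ 1.79073719e-03, -6.01825976e+01,  6.83601592e-01, -3.00081003e+01,
        1.39032977e-02,  6.57596058e-03,  6.11920336e-05]), 'ee_pos': array([0.14899989, 0.60656007, 0.25253438]), 'ee_rot': array([[-2.41062174e-04, -9.71146129e-01,  2.38485091e-01],
       [-1.42191080e-03,  2.38485190e-01,  9.71145093e-01],
       [-9.99998960e-01, -1.04998179e-04, -1.43837293e-03]]), 'wrist_force': array([ 0.14494994, -0.12157953, -0.32456614]), 'wrist_torque': array([0.03852017, 0.01539791, 0.00108253]), 'grip_width': 0.08496112893270351}
```

View pics/top0.png

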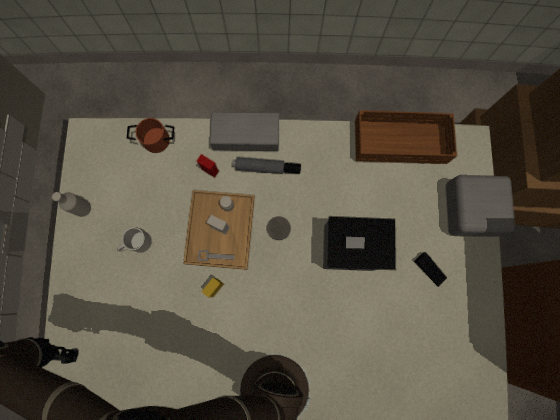

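View pics/side0.png

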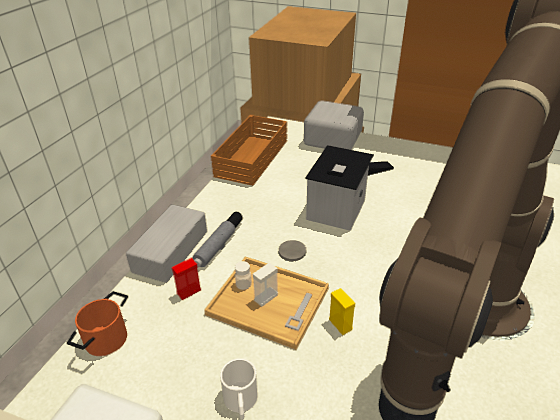

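The top view shows the tray with three things on it: the white/clear block at about (216,223), the round jar at (226,203) and the opener at (215,256). The caddy's lid is at (360,243) with its light opening at (355,243). There are three candidates for the cartridge: clear/white at (216,223), red at (207,166) and yellow at (212,287). The clear one on the tray fits the description, so I'll enlarge that area to confirm.

```bash
python3 - <<'E'
import pickle
from h import *
t=pickle.load(open('top0.pkl','rb'));s=pickle.load(open('side0.pkl','rb'))
a=cv2.resize(t['frame'][180:280,180:265],None,fx=4.6,fy=5.0*0.92,interpolation=cv2.INTER_CUBIC)
a=a[:,:,::-1]
b=cv2.resize(s['frame'][250:350,200:340],None,fx=2.8,fy=2.8,interpolation=cv2.INTER_CUBIC)[:,:,::-1]
h=460;b=cv2.copyMakeBorder(b,0,h-b.shape[0],0,0,cv2.BORDER_CONSTANT)
cv2.imwrite('pics/crop1.png',np.hstack([a,b]))
a=cv2.resize(t['frame'][205:280,315:405],None,fx=6,fy=6,interpolation=cv2.INTER_CUBIC)[:,:,::-1]
a=np.clip(a.astype(float)*2,0,255).astype(np.uint8)
cv2.imwrite('pics/crop2.png',a)
b=cv2.resize(s['frame'][135:235,290:390],None,fx=6,fy=6,interpolation=cv2.INTER_CUBIC)[:,:,::-1]
cv2.imwrite('pics/crop3.png',b)
E
```

```text
(no output)
```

View pics/crop1.png

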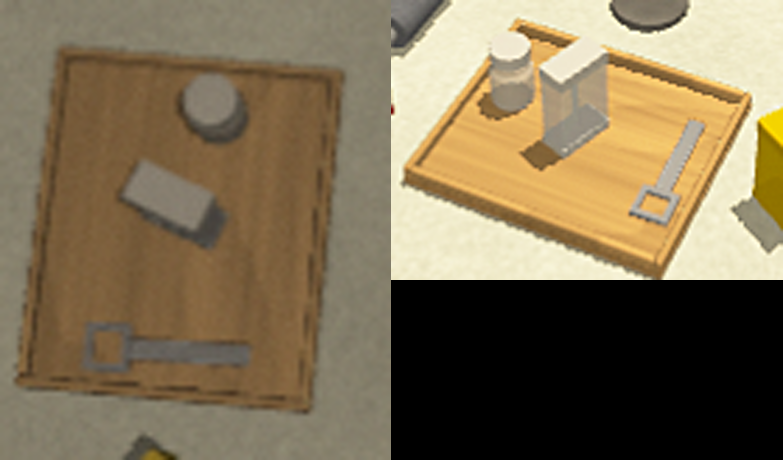

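View pics/crop2.png

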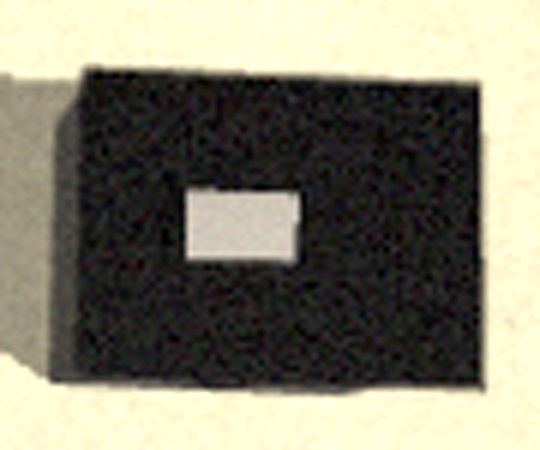

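View pics/crop3.png

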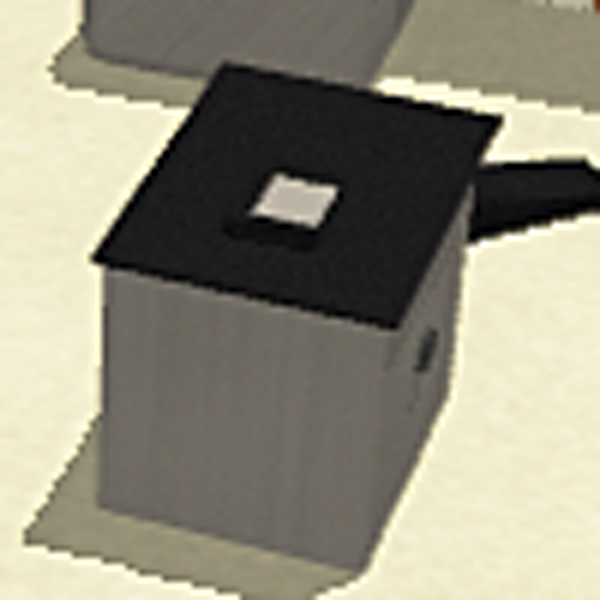

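The crop confirms it: the clear block with white bands, standing upright on the tray mid-way between jar and opener, is the cartridge. The light opening in the black lid is easy to see too. Next I'll measure the poses.

```bash
cat > meas.py <<'E'
import pickle
from h import *
t=pickle.load(open('top0.pkl','rb'));s=pickle.load(open('side0.pkl','rb'))
def big(mask):
    cs,_=cv2.findContours(mask.astype(np.uint8),cv2.RETR_EXTERNAL,cv2.CHAIN_APPROX_NONE)
    return max(cs,key=cv2.contourArea)
def rectworld(c,roi,fn,z,up=8):
    x0,x1,y0,y1=roi
    im=cv2.resize(c['frame'][y0:y1,x0:x1],None,fx=up,fy=up,interpolation=cv2.INTER_CUBIC)
    ct=big(fn(im.astype(int))).reshape(-1,2).astype(float)
    # resize mapping: src=(dst+.5)/up-.5
    px=(ct+.5)/up-.5+[x0,y0]
    W=np.array([onz(c,u,v,z)[:2] for u,v in px])
    r=cv2.minAreaRect((W*1000).astype(np.float32))
    return r,W,px
def show(name,r):
    b=cv2.boxPoints(r); e=[(b[1]-b[0]),(b[2]-b[1])]
    e.sort(key=np.linalg.norm); l=e[1]
    print(name,'c',np.round(r[0],1),'short %.1f long %.1f'%(np.linalg.norm(e[0]),np.linalg.norm(l)),'long dir deg %.1f'%np.degrees(np.arctan2(l[1],l[0])))
if __name__=='__main__':
    f=t['frame'].astype(int)
    print(f[223,216],f[215,216],f[235,225],f[243,355],f[230,340],f[228,225])
    white=lambda im:(im.min(2)>125)&(im.max(2)-im.min(2)<40)
    r,W,px=rectworld(t,(203,232,211,238),white,0.108);show('cart',r)
    r,W,px=rectworld(t,(335,380,228,258),lambda im:im.min(2)>65,0.162);show('open',r)
    r,W,px=rectworld(t,(318,405,208,278),lambda im:im.max(2)<45,0.165);show('lid',r)
    r,W,px=rectworld(s,(320,352,158,178),lambda im:im.min(2)>95,0.162);show('open side',r)
    r,W,px=rectworld(s,(300,378,142,192),lambda im:im.max(2)<50,0.165);show('lid side',r)
E
python3 meas.py
```

```text
[132 125 110] [121  95  62] [129  97  63] [108 103  95] [8 4 7] [72 68 63]Traceback (most recent call last):
  File "meas.py", line 24, in <module>
    r,W,px=rectworld(t,(203,232,211,238),white,0.108);show('cart',r)
           ~~~~~~~~~^^^^^^^^^^^^^^^^^^^^^^^^^^^^^^^^^
  File "meas.py", line 10, in rectworld
    ct=big(fn(im.astype(int))).reshape(-1,2).astype(float)
       ~~~^^^^^^^^^^^^^^^^^^^^
  File "meas.py", line 6, in big
    return max(cs,key=cv2.contourArea)
ValueError: max() iterable argument is empty
```

```bash
sed -i "s/white=lambda.*/white=lambda im:im[:,:,2]>88/" meas.py; python3 meas.py; python3 - <<'E'
from meas import *
for n,c in(('t',t),('s',s)):
    for P in [(0,0,0)]: pass
# side view of cart top
r,W,px=rectworld(s,(250,280,258,285),lambda im:im[:,:,2]>165,0.108);show('cart side',r)
E
```

```text
[132 125 110] [121  95  62] [129  97  63] [108 103  95] [8 4 7] [72 68 63]
cart c [539.9 199.9] short 31.2 long 58.1 long dir deg 64.6
open c [ 474.7 -240. ] short 35.3 long 58.1 long dir deg 89.3
lid c [ 471.3 -252.8] short 162.2 long 221.9 long dir deg 88.6
open side c [ 474.6 -248.4] short 35.6 long 41.7 long dir deg 87.7
lid side c [ 454.5 -256.9] short 196.8 long 215.5 long dir deg 88.7
cart side c [542.3 190.1] short 73.9 long 78.3 long dir deg -68.5
```

```bash
python3 - <<'E'
from meas import *
def edges(c,roi,fn,z,name):
    r,W,px=rectworld(c,roi,fn,z)
    W=W*1000; m=np.array(r[0])
    x0,x1=np.percentile(W[:,0],[3,97]);y0,y1=np.percentile(W[:,1],[3,97])
    xm,ym=(x0+x1)/2,(y0+y1)/2
    out=[]
    for lab,sel in (('-x',(W[:,0]<x0+8)&(abs(W[:,1]-ym)<.35*(y1-y0))),('+x',(W[:,0]>x1-8)&(abs(W[:,1]-ym)<.35*(y1-y0))),('-y',(W[:,1]<y0+8)&(abs(W[:,0]-xm)<.3*(x1-x0))),('+y',(W[:,1]>y1-8)&(abs(W[:,0]-xm)<.3*(x1-x0)))):
        P=W[sel]
        if len(P)<10: print(name,lab,'none');continue
        vx,vy,px_,py_=cv2.fitLine(P.astype(np.float32),cv2.DIST_HUBER,0,.01,.01).ravel()
        a=np.degrees(np.arctan2(vy,vx))
        # intersect w/ center line
        v=px_+(ym-py_)*vx/vy if 'x' in lab else py_+(xm-px_)*vy/vx
        print(name,lab,'at %.1f (other coord %.1f) ang %.1f'%(v,ym if 'x' in lab else xm,a))
edges(t,(318,405,208,278),lambda im:im.max(2)<30,0.165,'lid')
edges(t,(335,380,228,258),lambda im:im.min(2)>55,0.162,'open')
edges(s,(320,352,158,178),lambda im:im.min(2)>80,0.162,'openS')
for u,v,z,n in((226,203,.07,'jar'),(203,256,.012,'opA'),(234,257,.012,'opB')): print(n,onz(t,u,v,z))
E
```

```text
lid -x at 393.7 (other coord -258.0) ang -90.0
lid +x at 550.7 (other coord -258.0) ang 88.5
lid -y at -362.1 (other coord 472.4) ang -1.6
lid +y at -154.0 (other coord 472.4) ang -0.8
open -x at 457.4 (other coord -239.9) ang -89.2
open +x at 491.9 (other coord -239.9) ang 89.8
open -y at -268.0 (other coord 474.7) ang -8.7
open +y at -210.8 (other coord 474.7) ang -1.8
openS -x at 457.1 (other coord -248.6) ang 87.7
openS +x at 492.5 (other coord -248.6) ang 87.4
openS -y at -267.9 (other coord 474.9) ang -2.1
openS +y at -228.2 (other coord 474.9) ang -2.1
jar [0.61138944 0.17519694 0.07      ]
opA [0.43671403 0.25453338 0.012     ]
opB [0.43535583 0.14782626 0.012     ]
```

```bash
cat > go.py <<'E'
from h import *
from scipy.spatial.transform import Rotation as Ro
def plan(p,jaw):
    s=read_state(); R=np.array(s['ee_rot']); d=R.T@(np.array(p)-s['ee_pos'])*100
    x=np.array([0,0,-1.]);z=np.array([np.cos(np.radians(jaw)),np.sin(np.radians(jaw)),0]);y=np.cross(z,x)
    w=Ro.from_matrix(R.T@np.c_[x,y,z]).as_rotvec()
    print('t %.2f'%s['t'],'pos',np.round(s['ee_pos'],4),'shift cm',np.round(d,2),'w',np.round(w,3),'F',np.round(s['wrist_force'],1),'grip',round(s['grip_width'],4))
E
python3 -c "
from go import *
plan([.54,.2,.20],-25.4)"
```

```text
t 0.10 pos [0.149  0.6066 0.2525] shift cm [  5.3  -47.67 -30.15] w [ 1.773e+00 -1.000e-03  1.000e-03] F [ 0.1 -0.1 -0.3] grip 0.085
```

Call:
servo_tool([
  {"x":0,"y":-8,"z":-5,"wx":0.2,"hand":105},
  {"x":5.3,"y":-47.7,"z":-30.2,"wx":1.773,"hand":105},
  {"x":5.3,"y":-47.7,"z":-30.2,"wx":1.773,"hand":105},
  {"x":5.3,"y":-47.7,"z":-30.2,"wx":1.773,"hand":105},
  {"x":5.3,"y":-47.7,"z":-30.2,"wx":1.773,"hand":105},
  {"x":5.3,"y":-47.7,"z":-30.2,"wx":1.773,"hand":105},
  {"x":5.3,"y":-47.7,"z":-30.2,"wx":1.773,"hand":105},
  {"x":5.3,"y":-47.7,"z":-30.2,"wx":1.773,"hand":105},
  {"x":5.3,"y":-47.7,"z":-30.2,"wx":1.773,"hand":105},
  {"x":5.3,"y":-47.7,"z":-30.2,"wx":1.773,"hand":105},
  {"x":5.3,"y":-47.7,"z":-30.2,"wx":1.773,"hand":105},
  {"x":5.3,"y":-47.7,"z":-30.2,"wx":1.773,"hand":105},
  {"x":5.3,"y":-47.7,"z":-30.2,"wx":1.773,"hand":105},
  {"x":5.3,"y":-47.7,"z":-30.2,"wx":1.773,"hand":105},
  {"x":5.3,"y":-47.7,"z":-30.2,"wx":1.773,"hand":105},
  {"x":5.3,"y":-47.7,"z":-30.2,"wx":1.773,"hand":105},
  {"x":5.3,"y":-47.7,"z":-30.2,"wx":1.773,"hand":105},
  {"x":5.3,"y":-47.7,"z":-30.2,"wx":1.773,"hand":105},
  {"x":5.3,"y":-47.7,"z":-30.2,"wx":1.773,"hand":105},
  {"x":5.3,"y":-47.7,"z":-30.2,"wx":1.773,"hand":105},
], newtons=30)

```text
invalid input
```

```bash
python3 -c "
from go import *
plan([.54,.2,.099],-25.4)
c=snap('side','s1.png')
b=cv2.resize(c['frame'][190:340,190:370],None,fx=4,fy=4,interpolation=cv2.INTER_CUBIC)[:,:,::-1]
cv2.imwrite('pics/s1c.png',b)"
```

```text
t 0.10 pos [0.149  0.6066 0.2525] shift cm [ 15.4  -47.67 -30.14] w [ 1.773e+00 -1.000e-03  1.000e-03] F [ 0.1 -0.1 -0.3] grip 0.085
```

View pics/s1c.png

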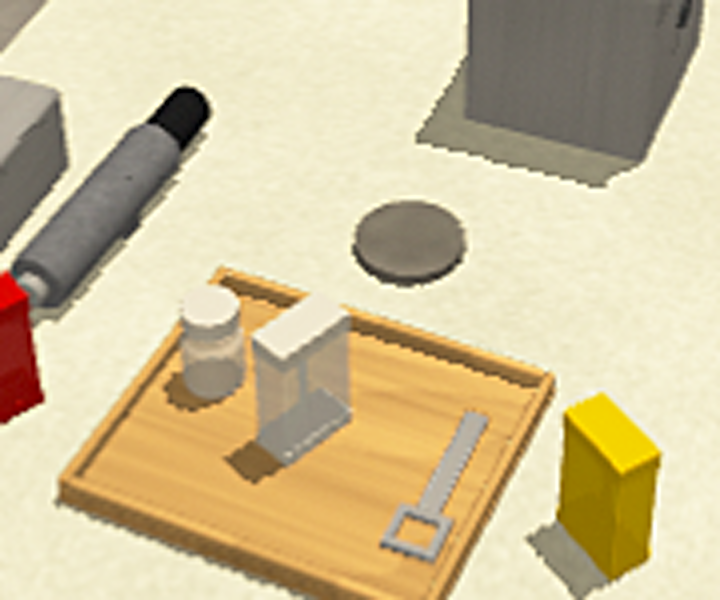

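The move call was refused and the arm hasn't moved. I'll try again with all the keys filled in and fewer rows.

Call:
servo_tool([
  {"x":0,"y":-3,"z":-2,"wx":0.1,"wy":0,"wz":0,"hand":105},
], newtons=30)

```text
t: 0.23
ee_pos: [0.1671, 0.584, 0.2524]
ee_rot: [[-0.004, -0.946, 0.325], [0.002, 0.325, 0.946], [-1.0, 0.004, 0.0]]
wrist_force: [-1.0, -0.1, 0.0]
grip_width: 0.0755
```

```bash
python3 -c "
from go import *
plan([.54,.2,.20],-25.4)"
```

```text
t 0.23 pos [0.1671 0.584  0.2524] shift cm [  5.03 -47.76 -24.21] w [ 1.683 -0.003 -0.003] F [-1.  -0.1  0. ] grip 0.0755
```

Call:
servo_tool([
  {"x":5,"y":-47,"z":-24,"wx":1.67,"wy":0,"wz":0,"hand":105},
  {"x":5,"y":-47,"z":-24,"wx":1.67,"wy":0,"wz":0,"hand":105},
  {"x":5,"y":-47,"z":-24,"wx":1.67,"wy":0,"wz":0,"hand":105},
  {"x":5,"y":-47,"z":-24,"wx":1.67,"wy":0,"wz":0,"hand":105},
  {"x":5,"y":-47,"z":-24,"wx":1.67,"wy":0,"wz":0,"hand":105},
  {"x":5,"y":-47,"z":-24,"wx":1.67,"wy":0,"wz":0,"hand":105},
  {"x":5,"y":-47,"z":-24,"wx":1.67,"wy":0,"wz":0,"hand":105},
  {"x":5,"y":-47,"z":-24,"wx":1.67,"wy":0,"wz":0,"hand":105},
  {"x":5,"y":-47,"z":-24,"wx":1.67,"wy":0,"wz":0,"hand":105},
  {"x":5,"y":-47,"z":-24,"wx":1.67,"wy":0,"wz":0,"hand":105},
  {"x":5,"y":-47,"z":-24,"wx":1.67,"wy":0,"wz":0,"hand":105},
  {"x":5,"y":-47,"z":-24,"wx":1.67,"wy":0,"wz":0,"hand":105},
  {"x":5,"y":-47,"z":-24,"wx":1.67,"wy":0,"wz":0,"hand":105},
  {"x":5,"y":-47,"z":-24,"wx":1.67,"wy":0,"wz":0,"hand":105},
  {"x":5,"y":-47,"z":-24,"wx":1.67,"wy":0,"wz":0,"hand":105},
  {"x":5,"y":-47,"z":-24,"wx":1.67,"wy":0,"wz":0,"hand":105},
  {"x":5,"y":-47,"z":-24,"wx":1.67,"wy":0,"wz":0,"hand":105},
], newtons=30)

```text
t: 1.65
ee_pos: [0.5354, 0.1984, 0.2031]
ee_rot: [[-0.001, 0.422, 0.906], [0.001, 0.906, -0.422], [-1.0, 0.0, -0.001]]
wrist_force: [-0.6, 1.1, 0.8]
grip_width: 0.0506
```

```bash
python3 -c "
from go import *
plan([.54,.2,.099],-25.4)
c=snap('side','s2.png')
b=cv2.resize(c['frame'][190:340,190:370],None,fx=4,fy=4,interpolation=cv2.INTER_CUBIC)[:,:,::-1]
cv2.imwrite('pics/s2c.png',b)"
```

```text
t 1.65 pos [0.5354 0.1984 0.2031] shift cm [10.41  0.34  0.36] w [ 0.007 -0.001 -0.   ] F [-0.6  1.1  0.8] grip 0.0506
```

View pics/s2c.png

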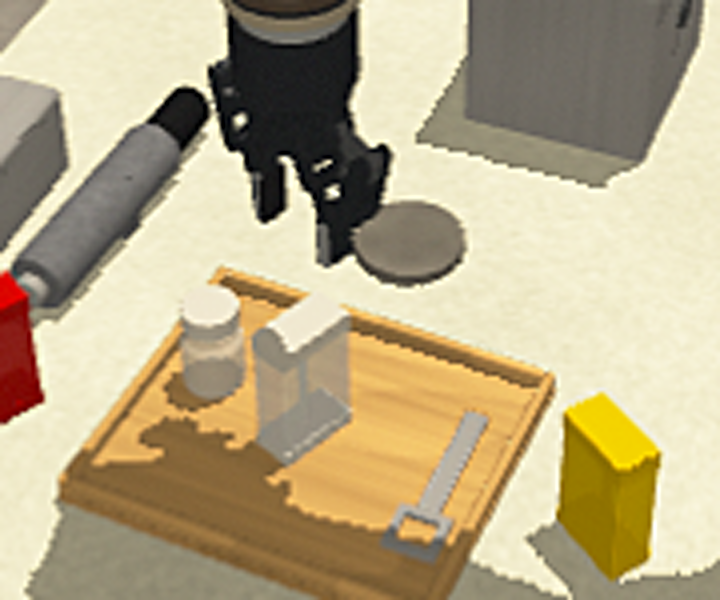

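The gripper is centred above the cartridge and the jaws span its short side, fingers at about (268,200) and (330,240) in the crop. Next I'll descend and grip.

Call:
servo_tool([
  {"x":2,"y":0.34,"z":0.36,"wx":0.007,"wy":0,"wz":0,"hand":105},
  {"x":5,"y":0.34,"z":0.36,"wx":0.007,"wy":0,"wz":0,"hand":105},
  {"x":7.5,"y":0.34,"z":0.36,"wx":0.007,"wy":0,"wz":0,"hand":105},
  {"x":9.5,"y":0.34,"z":0.36,"wx":0.007,"wy":0,"wz":0,"hand":105},
  {"x":10.4,"y":0.34,"z":0.36,"wx":0.007,"wy":0,"wz":0,"hand":105},
  {"x":10.4,"y":0.34,"z":0.36,"wx":0.007,"wy":0,"wz":0,"hand":105},
  {"x":10.4,"y":0.34,"z":0.36,"wx":0.007,"wy":0,"wz":0,"hand":105},
], newtons=30)

```text
t: 2.28
ee_pos: [0.5409, 0.1992, 0.0997]
ee_rot: [[-0.0, 0.431, 0.902], [0.0, 0.902, -0.431], [-1.0, 0.0, -0.0]]
wrist_force: [0.4, -0.6, 0.3]
grip_width: 0.0501
```

Call:
servo_tool([
  {"x":0,"y":0,"z":0,"wx":0,"wy":0,"wz":0,"hand":140},
  {"x":0,"y":0,"z":0,"wx":0,"wy":0,"wz":0,"hand":160},
  {"x":0,"y":0,"z":0,"wx":0,"wy":0,"wz":0,"hand":180},
  {"x":0,"y":0,"z":0,"wx":0,"wy":0,"wz":0,"hand":255},
  {"x":0,"y":0,"z":0,"wx":0,"wy":0,"wz":0,"hand":255},
  {"x":0,"y":0,"z":0,"wx":0,"wy":0,"wz":0,"hand":255},
  {"x":0,"y":0,"z":0,"wx":0,"wy":0,"wz":0,"hand":255},
], newtons=40)

```text
t: 2.87
ee_pos: [0.5416, 0.1992, 0.1008]
ee_rot: [[0.002, 0.432, 0.902], [0.002, 0.902, -0.432], [-1.0, 0.002, 0.001]]
wrist_force: [-1.2, 0.5, 6.9]
grip_width: 0.0294
```

```bash
python3 -c "
from go import *
plan([.54,.2,.30],-25.4)
c=snap('side','s3.png')
b=cv2.resize(c['frame'][190:340,190:370],None,fx=4,fy=4,interpolation=cv2.INTER_CUBIC)[:,:,::-1]
cv2.imwrite('pics/s3c.png',b)"
```

```text
t 2.87 pos [0.5416 0.1992 0.1008] shift cm [-19.92   0.05  -0.16] w [-0.003  0.001 -0.002] F [-1.2  0.5  6.9] grip 0.0294
```

View pics/s3c.png

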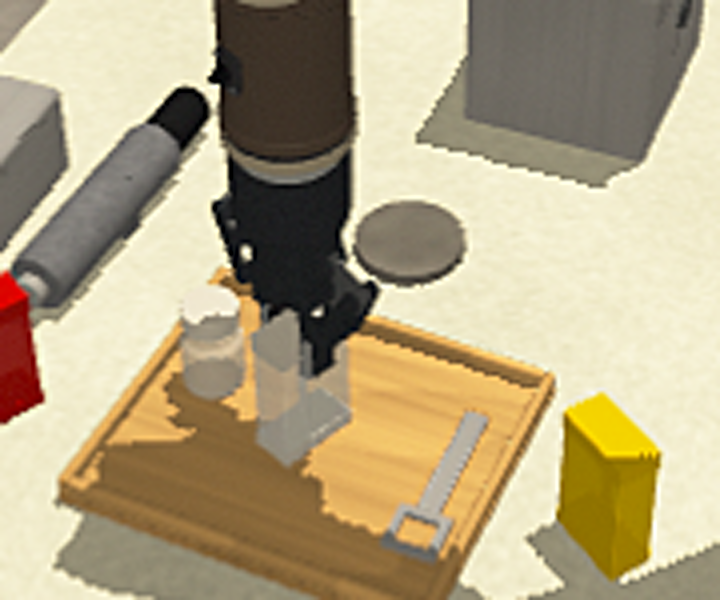

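The cartridge is held (29.4 mm opening), so I'll lift.

Call:
servo_tool([
  {"x":-1,"y":0,"z":0,"wx":0,"wy":0,"wz":0,"hand":255},
  {"x":-3,"y":0,"z":0,"wx":0,"wy":0,"wz":0,"hand":255},
  {"x":-7,"y":0,"z":0,"wx":0,"wy":0,"wz":0,"hand":255},
  {"x":-11,"y":0,"z":0,"wx":0,"wy":0,"wz":0,"hand":255},
  {"x":-15,"y":0,"z":0,"wx":0,"wy":0,"wz":0,"hand":255},
  {"x":-19,"y":0,"z":0,"wx":0,"wy":0,"wz":0,"hand":255},
  {"x":-21,"y":0,"z":0,"wx":0,"wy":0,"wz":0,"hand":255},
  {"x":-21,"y":0,"z":0,"wx":0,"wy":0,"wz":0,"hand":255},
  {"x":-21,"y":0,"z":0,"wx":0,"wy":0,"wz":0,"hand":255},
  {"x":-21,"y":0,"z":0,"wx":0,"wy":0,"wz":0,"hand":255},
], newtons=40)

```text
t: 3.75
ee_pos: [0.5402, 0.1985, 0.3088]
ee_rot: [[-0.001, 0.432, 0.902], [-0.0, 0.902, -0.432], [-1.0, -0.0, -0.001]]
wrist_force: [0.4, -0.1, -0.9]
grip_width: 0.0295
```

```bash
python3 -c "
from go import *
plan([.4748,-.252,.31],-1.4)"
```

```text
t 3.75 pos [0.5402 0.1985 0.3088] shift cm [ -0.11 -43.46  13.57] w [-0.422 -0.001  0.   ] F [ 0.4 -0.1 -0.9] grip 0.0295
```

Call:
servo_tool([
  {"x":-0.1,"y":-3,"z":1,"wx":-0.05,"wy":0,"wz":0,"hand":255},
  {"x":-0.1,"y":-6.4,"z":2,"wx":-0.1,"wy":0,"wz":0,"hand":255},
  {"x":-0.1,"y":-9.6,"z":3,"wx":-0.15,"wy":0,"wz":0,"hand":255},
  {"x":-0.1,"y":-12.8,"z":4,"wx":-0.2,"wy":0,"wz":0,"hand":255},
  {"x":-0.1,"y":-16,"z":5,"wx":-0.25,"wy":0,"wz":0,"hand":255},
  {"x":-0.1,"y":-19.2,"z":6,"wx":-0.3,"wy":0,"wz":0,"hand":255},
  {"x":-0.1,"y":-22.4,"z":7,"wx":-0.35,"wy":0,"wz":0,"hand":255},
  {"x":-0.1,"y":-25.6,"z":8,"wx":-0.422,"wy":0,"wz":0,"hand":255},
  {"x":-0.1,"y":-28.8,"z":9,"wx":-0.422,"wy":0,"wz":0,"hand":255},
  {"x":-0.1,"y":-32,"z":10,"wx":-0.422,"wy":0,"wz":0,"hand":255},
  {"x":-0.1,"y":-35.2,"z":11,"wx":-0.422,"wy":0,"wz":0,"hand":255},
  {"x":-0.1,"y":-38.4,"z":12,"wx":-0.422,"wy":0,"wz":0,"hand":255},
  {"x":-0.1,"y":-41,"z":13,"wx":-0.422,"wy":0,"wz":0,"hand":255},
  {"x":-0.1,"y":-43.5,"z":13.57,"wx":-0.422,"wy":0,"wz":0,"hand":255},
  {"x":-0.1,"y":-43.5,"z":13.57,"wx":-0.422,"wy":0,"wz":0,"hand":255},
  {"x":-0.1,"y":-43.5,"z":13.57,"wx":-0.422,"wy":0,"wz":0,"hand":255},
  {"x":-0.1,"y":-43.5,"z":13.57,"wx":-0.422,"wy":0,"wz":0,"hand":255},
], newtons=40)

```text
t: 5.17
ee_pos: [0.4749, -0.2514, 0.309]
ee_rot: [[-0.002, 0.025, 1.0], [0.001, 1.0, -0.025], [-1.0, 0.001, -0.002]]
wrist_force: [-0.4, 0.9, -1.1]
grip_width: 0.0296
```

```bash
python3 -c "
from go import *
plan([.4748,-.252,.264],-1.4)
a=snap('side');b=snap('top')
import pickle;pickle.dump((a,b),open('p4.pkl','wb'))
A=cv2.resize(a['frame'][90:200,280:400],None,fx=4,fy=4,interpolation=cv2.INTER_CUBIC)[:,:,::-1]
B=cv2.resize(b['frame'][190:300,310:390],None,fx=4,fy=4,interpolation=cv2.INTER_CUBIC)[:,:,::-1]
cv2.imwrite('pics/s4.png',np.hstack([A,B]))"
```

```text
t 5.17 pos [ 0.4749 -0.2514  0.309 ] shift cm [ 4.5  -0.06  0.  ] w [-0.001 -0.002 -0.001] F [-0.4  0.9 -1.1] grip 0.0296
```

View pics/s4.png

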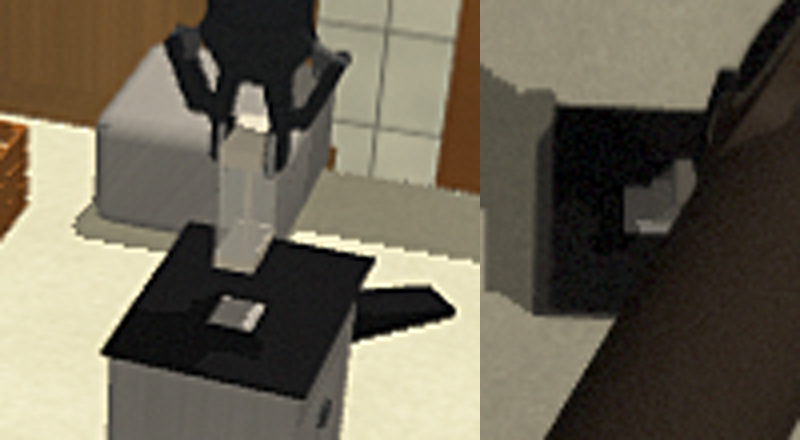

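The side crop shows the held cartridge upright over the lid at about (245,230), behind the opening at (238,313). I'll lower it to about 5 mm above the lid.

Call:
servo_tool([
  {"x":1.5,"y":0,"z":0,"wx":0,"wy":0,"wz":0,"hand":255},
  {"x":3,"y":0,"z":0,"wx":0,"wy":0,"wz":0,"hand":255},
  {"x":4,"y":0,"z":0,"wx":0,"wy":0,"wz":0,"hand":255},
  {"x":4.5,"y":0,"z":0,"wx":0,"wy":0,"wz":0,"hand":255},
  {"x":4.5,"y":0,"z":0,"wx":0,"wy":0,"wz":0,"hand":255},
  {"x":4.5,"y":0,"z":0,"wx":0,"wy":0,"wz":0,"hand":255},
  {"x":4.5,"y":0,"z":0,"wx":0,"wy":0,"wz":0,"hand":255},
], newtons=40)

```text
t: 5.85
ee_pos: [0.4756, -0.2524, 0.2659]
ee_rot: [[0.001, 0.025, 1.0], [-0.0, 1.0, -0.025], [-1.0, -0.0, 0.001]]
wrist_force: [-0.0, 0.7, 0.4]
grip_width: 0.0296
```

```bash
python3 -c "
from go import *
plan([.4748,-.2375,.264],-1.4)
a=snap('side')
c=np.array([.475,-.2515,0]);P=[c+[sx*.015,.029,z] for z in(.171,.271) for sx in(-1,1)]+[c+[-.015,-.029,.171]]
A=cv2.resize(a['frame'][90:200,280:400],None,fx=6,fy=5.4,interpolation=cv2.INTER_CUBIC)[:,:,::-1].copy()
for q in proj(a,P): cv2.circle(A,(int((q[0]-280+.5)*6),int((q[1]-90+.5)*5.4)),3,(0,0,255),-1)
cv2.imwrite('pics/s5.png',A)"
```

```text
t 5.85 pos [ 0.4756 -0.2524  0.2659] shift cm [ 0.19  1.48 -0.12] w [-0.     0.001  0.   ] F [-0.   0.7  0.4] grip 0.0296
```

View pics/s5.png

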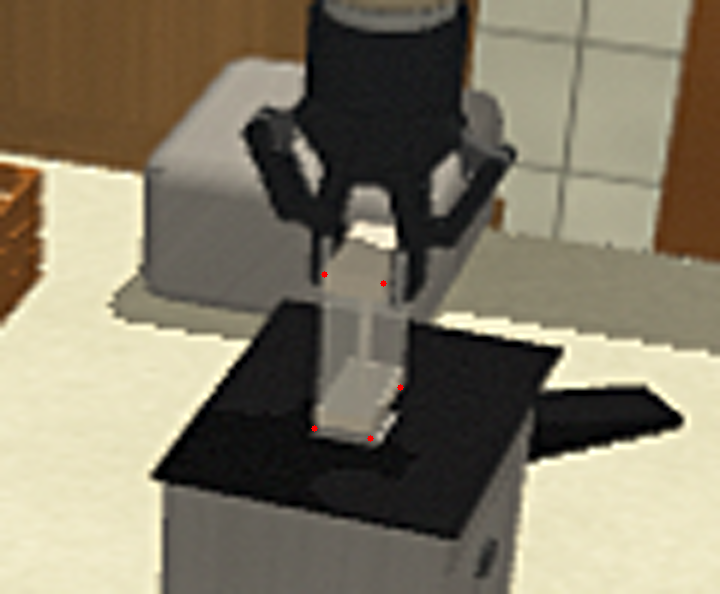

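Predicted bottom corners (red) sit on the seen ones at (315,428), (370,438) and (400,387), so the held pose is right. I'll creep to +y to find the lip.

Call:
servo_tool([
  {"x":0.2,"y":0.3,"z":-0.05,"wx":0,"wy":0,"wz":0,"hand":255},
  {"x":0.2,"y":0.6,"z":-0.05,"wx":0,"wy":0,"wz":0,"hand":255},
  {"x":0.2,"y":0.9,"z":-0.05,"wx":0,"wy":0,"wz":0,"hand":255},
  {"x":0.2,"y":1.0,"z":-0.05,"wx":0,"wy":0,"wz":0,"hand":255},
  {"x":0.2,"y":1.0,"z":-0.05,"wx":0,"wy":0,"wz":0,"hand":255},
  {"x":0.2,"y":1.0,"z":-0.05,"wx":0,"wy":0,"wz":0,"hand":255},
], newtons=40)

```text
t: 6.4
ee_pos: [0.475, -0.2421, 0.2634]
ee_rot: [[0.0, 0.025, 1.0], [0.0, 1.0, -0.025], [-1.0, 0.0, 0.0]]
wrist_force: [0.0, 0.5, -0.9]
grip_width: 0.0295
```

Call:
servo_tool([
  {"x":0,"y":0.05,"z":0,"wx":0,"wy":0,"wz":0,"hand":255},
  {"x":0,"y":0.1,"z":0,"wx":0,"wy":0,"wz":0,"hand":255},
  {"x":0,"y":0.15,"z":0,"wx":0,"wy":0,"wz":0,"hand":255},
  {"x":0,"y":0.2,"z":0,"wx":0,"wy":0,"wz":0,"hand":255},
  {"x":0,"y":0.2,"z":0,"wx":0,"wy":0,"wz":0,"hand":255},
], newtons=40)

```text
t: 6.82
ee_pos: [0.475, -0.2402, 0.2632]
ee_rot: [[-0.0, 0.025, 1.0], [0.0, 1.0, -0.025], [-1.0, 0.0, -0.0]]
wrist_force: [-0.1, -0.7, -0.5]
grip_width: 0.0292
```

Call:
servo_tool([
  {"x":0,"y":0.05,"z":0,"wx":0,"wy":0,"wz":0,"hand":255},
  {"x":0,"y":0.1,"z":0,"wx":0,"wy":0,"wz":0,"hand":255},
  {"x":0,"y":0.15,"z":0,"wx":0,"wy":0,"wz":0,"hand":255},
  {"x":0,"y":0.2,"z":0,"wx":0,"wy":0,"wz":0,"hand":255},
  {"x":0,"y":0.2,"z":0,"wx":0,"wy":0,"wz":0,"hand":255},
], newtons=40)

```text
t: 7.23
ee_pos: [0.4751, -0.2381, 0.2633]
ee_rot: [[0.0, 0.025, 1.0], [0.0, 1.0, -0.025], [-1.0, 0.0, 0.0]]
wrist_force: [-0.8, 0.2, -1.2]
grip_width: 0.0295
```

No contact so far, as expected. I'll go on 1 mm per call.

Call:
servo_tool([
  {"x":0,"y":0.05,"z":0,"wx":0,"wy":0,"wz":0,"hand":255},
  {"x":0,"y":0.1,"z":0,"wx":0,"wy":0,"wz":0,"hand":255},
  {"x":0,"y":0.1,"z":0,"wx":0,"wy":0,"wz":0,"hand":255},
], newtons=40)

```text
t: 7.48
ee_pos: [0.4751, -0.2377, 0.2634]
ee_rot: [[0.0, 0.025, 1.0], [-0.001, 1.0, -0.025], [-1.0, -0.001, 0.0]]
wrist_force: [-0.2, -2.0, -0.3]
grip_width: 0.0293
```

Call:
servo_tool([
  {"x":0,"y":0.05,"z":0,"wx":0,"wy":0,"wz":0,"hand":255},
  {"x":0,"y":0.1,"z":0,"wx":0,"wy":0,"wz":0,"hand":255},
  {"x":0,"y":0.1,"z":0,"wx":0,"wy":0,"wz":0,"hand":255},
], newtons=40)

```text
t: 7.73
ee_pos: [0.4751, -0.2371, 0.2635]
ee_rot: [[0.001, 0.026, 1.0], [-0.001, 1.0, -0.026], [-1.0, -0.001, 0.001]]
wrist_force: [0.3, -3.9, 0.3]
grip_width: 0.0301
```

The lip is met at TCP y ≈ -0.238 (2 N, then 3.9 N). I'll back off to 1.5 mm short of that, about -0.2395, then lower carefully.

Call:
servo_tool([
  {"x":0,"y":-0.2,"z":0,"wx":0,"wy":0,"wz":0,"hand":255},
  {"x":0,"y":-0.34,"z":0,"wx":0,"wy":0,"wz":0,"hand":255},
  {"x":0,"y":-0.34,"z":0,"wx":0,"wy":0,"wz":0,"hand":255},
  {"x":0,"y":-0.34,"z":0,"wx":0,"wy":0,"wz":0,"hand":255},
], newtons=40)

```text
t: 8.07
ee_pos: [0.475, -0.2391, 0.2631]
ee_rot: [[-0.0, 0.025, 1.0], [0.001, 1.0, -0.025], [-1.0, 0.001, -0.0]]
wrist_force: [-0.4, -0.3, -1.1]
grip_width: 0.0294
```

Call:
servo_tool([
  {"x":0.1,"y":0,"z":0,"wx":0,"wy":0,"wz":0,"hand":255},
  {"x":0.2,"y":0,"z":0,"wx":0,"wy":0,"wz":0,"hand":255},
  {"x":0.3,"y":0,"z":0,"wx":0,"wy":0,"wz":0,"hand":255},
  {"x":0.4,"y":0,"z":0,"wx":0,"wy":0,"wz":0,"hand":255},
  {"x":0.4,"y":0,"z":0,"wx":0,"wy":0,"wz":0,"hand":255},
], newtons=40)

```text
t: 8.48
ee_pos: [0.4749, -0.2395, 0.259]
ee_rot: [[-0.0, 0.025, 1.0], [0.0, 1.0, -0.025], [-1.0, 0.0, -0.0]]
wrist_force: [-0.2, 0.4, -0.9]
grip_width: 0.0293
```

```bash
python3 -c "
from go import *
plan([.4748,-.2395,.254],-1.4)
a=snap('side')
A=cv2.resize(a['frame'][110:200,290:400],None,fx=6.5,fy=6.5,interpolation=cv2.INTER_CUBIC)[:,:,::-1].copy()
cv2.imwrite('pics/s6.png',A)"
```

```text
t 8.48 pos [ 0.4749 -0.2395  0.259 ] shift cm [ 0.5   0.   -0.01] w [-0. -0. -0.] F [-0.2  0.4 -0.9] grip 0.0293
```

View pics/s6.png

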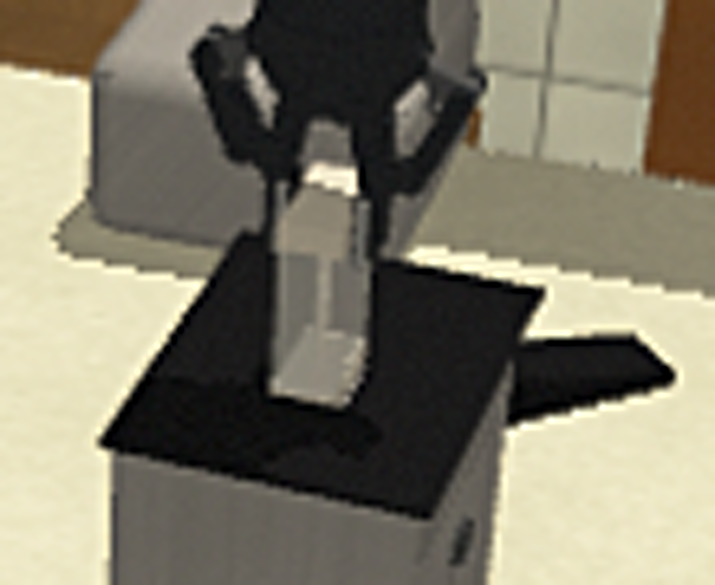

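It stands upright over the opening, its lower edge at about (310,400) just behind the lip. I'll lower it in small steps.

Call:
servo_tool([
  {"x":0.1,"y":0,"z":0,"wx":0,"wy":0,"wz":0,"hand":255},
  {"x":0.2,"y":0,"z":0,"wx":0,"wy":0,"wz":0,"hand":255},
  {"x":0.2,"y":0,"z":0,"wx":0,"wy":0,"wz":0,"hand":255},
], newtons=40)

```text
t: 8.78
ee_pos: [0.475, -0.2396, 0.2571]
ee_rot: [[-0.0, 0.025, 1.0], [0.0, 1.0, -0.025], [-1.0, 0.0, -0.0]]
wrist_force: [-0.0, 0.5, -1.6]
grip_width: 0.0293
```

Call:
servo_tool([
  {"x":0.1,"y":0,"z":0,"wx":0,"wy":0,"wz":0,"hand":255},
  {"x":0.2,"y":0,"z":0,"wx":0,"wy":0,"wz":0,"hand":255},
  {"x":0.2,"y":0,"z":0,"wx":0,"wy":0,"wz":0,"hand":255},
], newtons=40)

```text
t: 9.03
ee_pos: [0.4749, -0.2396, 0.2551]
ee_rot: [[-0.0, 0.025, 1.0], [0.0, 1.0, -0.025], [-1.0, 0.0, -0.0]]
wrist_force: [-0.1, -0.8, -0.8]
grip_width: 0.0292
```

Call:
servo_tool([
  {"x":0.1,"y":0,"z":0,"wx":0,"wy":0,"wz":0,"hand":255},
  {"x":0.2,"y":0,"z":0,"wx":0,"wy":0,"wz":0,"hand":255},
  {"x":0.2,"y":0,"z":0,"wx":0,"wy":0,"wz":0,"hand":255},
], newtons=40)

```text
t: 9.28
ee_pos: [0.4751, -0.2398, 0.2536]
ee_rot: [[0.0, 0.025, 1.0], [0.0, 1.0, -0.025], [-1.0, 0.0, 0.0]]
wrist_force: [-1.1, 1.2, 4.3]
grip_width: 0.0298
```

Call:
servo_tool([
  {"x":0.1,"y":0,"z":0,"wx":0,"wy":0,"wz":0,"hand":255},
  {"x":0.2,"y":0,"z":0,"wx":0,"wy":0,"wz":0,"hand":255},
  {"x":0.2,"y":0,"z":0,"wx":0,"wy":0,"wz":0,"hand":255},
], newtons=40)

```text
t: 9.53
ee_pos: [0.4752, -0.2399, 0.2521]
ee_rot: [[0.001, 0.025, 1.0], [0.0, 1.0, -0.025], [-1.0, 0.0, 0.001]]
wrist_force: [-2.3, 1.9, 9.5]
grip_width: 0.0296
```

Call:
servo_tool([
  {"x":0.1,"y":0,"z":0,"wx":0,"wy":0,"wz":0,"hand":255},
  {"x":0.2,"y":0,"z":0,"wx":0,"wy":0,"wz":0,"hand":255},
  {"x":0.2,"y":0,"z":0,"wx":0,"wy":0,"wz":0,"hand":255},
], newtons=60)

```text
t: 9.78
ee_pos: [0.4757, -0.2399, 0.2504]
ee_rot: [[0.002, 0.025, 1.0], [0.0, 1.0, -0.025], [-1.0, 0.0, 0.002]]
wrist_force: [-1.7, 1.2, 9.5]
grip_width: 0.0291
```

Call:
servo_tool([
  {"x":0.1,"y":0,"z":0,"wx":0,"wy":0,"wz":0,"hand":255},
  {"x":0.2,"y":0,"z":0,"wx":0,"wy":0,"wz":0,"hand":255},
  {"x":0.3,"y":0,"z":0,"wx":0,"wy":0,"wz":0,"hand":255},
  {"x":0.3,"y":0,"z":0,"wx":0,"wy":0,"wz":0,"hand":255},
], newtons=60)

```text
t: 10.12
ee_pos: [0.4761, -0.24, 0.2476]
ee_rot: [[0.003, 0.025, 1.0], [-0.0, 1.0, -0.025], [-1.0, -0.0, 0.003]]
wrist_force: [-0.3, 2.0, 10.0]
grip_width: 0.0288
```

```bash
python3 -c "
from go import *
plan([.4748,-.2395,.254],-1.4)
a=snap('side')
A=cv2.resize(a['frame'][110:200,290:400],None,fx=6.5,fy=6.5,interpolation=cv2.INTER_CUBIC)[:,:,::-1].copy()
cv2.imwrite('pics/s7.png',A)"
```

```text
t 10.12 pos [ 0.4761 -0.24    0.2476] shift cm [-0.64  0.05 -0.13] w [-0.001  0.003  0.   ] F [-0.3  2.  10. ] grip 0.0288
```

View pics/s7.png

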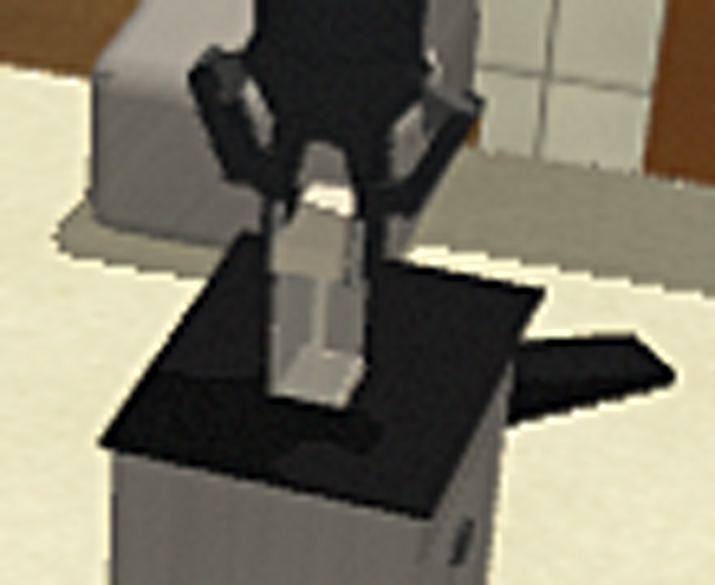

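Insertion is proceeding at a steady ~10 N, which fits the flap springs. I'll keep pushing.

Call:
servo_tool([
  {"x":0.1,"y":0.02,"z":-0.05,"wx":0,"wy":0,"wz":0,"hand":255},
  {"x":0.2,"y":0.02,"z":-0.05,"wx":0,"wy":0,"wz":0,"hand":255},
  {"x":0.3,"y":0.02,"z":-0.05,"wx":0,"wy":0,"wz":0,"hand":255},
  {"x":0.4,"y":0.02,"z":-0.05,"wx":0,"wy":0,"wz":0,"hand":255},
], newtons=60)

```text
t: 10.5
ee_pos: [0.4756, -0.2401, 0.2437]
ee_rot: [[0.003, 0.025, 1.0], [-0.001, 1.0, -0.025], [-1.0, -0.001, 0.003]]
wrist_force: [-0.9, 1.0, 9.2]
grip_width: 0.0292
```

Call:
servo_tool([
  {"x":0.1,"y":0,"z":0,"wx":0,"wy":0,"wz":0,"hand":255},
  {"x":0.2,"y":0,"z":0,"wx":0,"wy":0,"wz":0,"hand":255},
  {"x":0.3,"y":0,"z":0,"wx":0,"wy":0,"wz":0,"hand":255},
  {"x":0.4,"y":0,"z":0,"wx":0,"wy":0,"wz":0,"hand":255},
], newtons=60)

```text
t: 10.83
ee_pos: [0.4754, -0.2401, 0.2393]
ee_rot: [[0.003, 0.025, 1.0], [-0.001, 1.0, -0.025], [-1.0, -0.001, 0.003]]
wrist_force: [-0.4, -0.2, 6.6]
grip_width: 0.0288
```

Call:
servo_tool([
  {"x":0.1,"y":0,"z":0,"wx":0,"wy":0,"wz":0,"hand":255},
  {"x":0.2,"y":0,"z":0,"wx":0,"wy":0,"wz":0,"hand":255},
  {"x":0.3,"y":0,"z":0,"wx":0,"wy":0,"wz":0,"hand":255},
  {"x":0.4,"y":0,"z":0,"wx":0,"wy":0,"wz":0,"hand":255},
], newtons=60)

```text
t: 11.17
ee_pos: [0.4752, -0.2399, 0.235]
ee_rot: [[0.002, 0.025, 1.0], [-0.001, 1.0, -0.025], [-1.0, -0.001, 0.002]]
wrist_force: [0.5, -0.1, 4.8]
grip_width: 0.029
```

Call:
servo_tool([
  {"x":0.2,"y":0,"z":0,"wx":0,"wy":0,"wz":0,"hand":255},
  {"x":0.5,"y":0,"z":0,"wx":0,"wy":0,"wz":0,"hand":255},
  {"x":0.8,"y":0,"z":0,"wx":0,"wy":0,"wz":0,"hand":255},
  {"x":1.1,"y":0,"z":0,"wx":0,"wy":0,"wz":0,"hand":255},
  {"x":1.4,"y":0,"z":0,"wx":0,"wy":0,"wz":0,"hand":255},
  {"x":1.4,"y":0,"z":0,"wx":0,"wy":0,"wz":0,"hand":255},
], newtons=60)

```text
t: 11.67
ee_pos: [0.4741, -0.2392, 0.2193]
ee_rot: [[-0.001, 0.025, 1.0], [0.0, 1.0, -0.025], [-1.0, 0.0, -0.001]]
wrist_force: [0.4, 0.4, -2.9]
grip_width: 0.0293
```

Call:
servo_tool([
  {"x":0.2,"y":0,"z":0,"wx":0,"wy":0,"wz":0,"hand":255},
  {"x":0.5,"y":0,"z":0,"wx":0,"wy":0,"wz":0,"hand":255},
  {"x":0.8,"y":0,"z":0,"wx":0,"wy":0,"wz":0,"hand":255},
  {"x":1.1,"y":0,"z":0,"wx":0,"wy":0,"wz":0,"hand":255},
  {"x":1.4,"y":0,"z":0,"wx":0,"wy":0,"wz":0,"hand":255},
  {"x":1.4,"y":0,"z":0,"wx":0,"wy":0,"wz":0,"hand":255},
], newtons=60)

```text
t: 12.17
ee_pos: [0.4742, -0.2394, 0.2055]
ee_rot: [[-0.001, 0.025, 1.0], [0.0, 1.0, -0.025], [-1.0, 0.0, -0.001]]
wrist_force: [0.7, -1.1, -2.0]
grip_width: 0.0292
```

```bash
python3 -c "
from go import *
plan([.4748,-.2395,.194],-1.4)
a=snap('side')
A=cv2.resize(a['frame'][110:200,290:400],None,fx=6.5,fy=6.5,interpolation=cv2.INTER_CUBIC)[:,:,::-1].copy()
cv2.imwrite('pics/s8.png',A)"
```

```text
t 12.17 pos [ 0.4742 -0.2394  0.2055] shift cm [ 1.15 -0.01  0.06] w [-0.001 -0.001 -0.   ] F [ 0.7 -1.1 -2. ] grip 0.0292
```

View pics/s8.png

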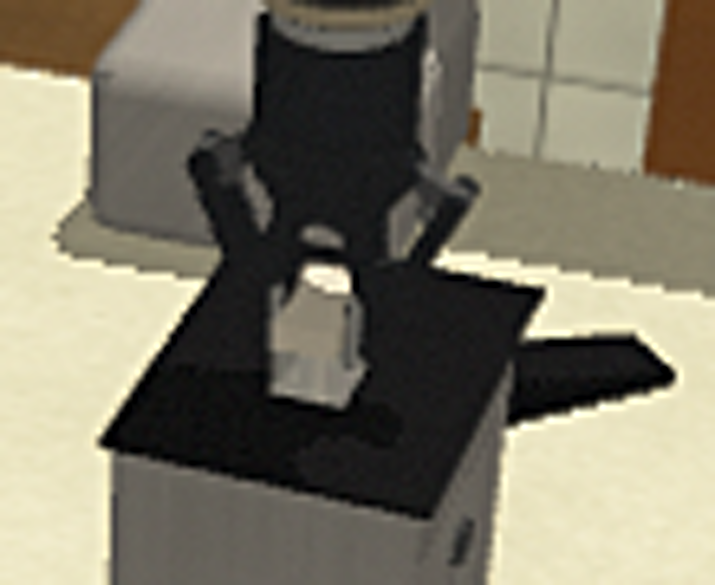

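The cartridge is more than half in, with its top at about (330,275) and the fingers still above the lid. One centimetre more, then release.

Call:
servo_tool([
  {"x":0.3,"y":0,"z":0,"wx":0,"wy":0,"wz":0,"hand":255},
  {"x":0.6,"y":0,"z":0,"wx":0,"wy":0,"wz":0,"hand":255},
  {"x":0.9,"y":0,"z":0,"wx":0,"wy":0,"wz":0,"hand":255},
  {"x":1.0,"y":0,"z":0,"wx":0,"wy":0,"wz":0,"hand":255},
  {"x":1.0,"y":0,"z":0,"wx":0,"wy":0,"wz":0,"hand":255},
], newtons=60)

```text
t: 12.63
ee_pos: [0.4743, -0.2393, 0.1959]
ee_rot: [[-0.001, 0.025, 1.0], [0.0, 1.0, -0.025], [-1.0, 0.0, -0.001]]
wrist_force: [0.6, -0.6, -2.4]
grip_width: 0.0291
```

Call:
servo_tool([
  {"x":0,"y":0,"z":0,"wx":0,"wy":0,"wz":0,"hand":130},
  {"x":0,"y":0,"z":0,"wx":0,"wy":0,"wz":0,"hand":105},
  {"x":0,"y":0,"z":0,"wx":0,"wy":0,"wz":0,"hand":105},
  {"x":0,"y":0,"z":0,"wx":0,"wy":0,"wz":0,"hand":105},
  {"x":0,"y":0,"z":0,"wx":0,"wy":0,"wz":0,"hand":105},
], newtons=30)

```text
t: 13.05
ee_pos: [0.4746, -0.2394, 0.1963]
ee_rot: [[0.0, 0.025, 1.0], [0.0, 1.0, -0.025], [-1.0, 0.0, 0.0]]
wrist_force: [-0.2, -0.3, 0.2]
grip_width: 0.0505
```

Call:
servo_tool([
  {"x":-1,"y":0,"z":0,"wx":0,"wy":0,"wz":0,"hand":105},
  {"x":-3,"y":0,"z":0,"wx":0,"wy":0,"wz":0,"hand":105},
  {"x":-6,"y":0,"z":0,"wx":0,"wy":0,"wz":0,"hand":105},
  {"x":-7,"y":0,"z":0,"wx":0,"wy":0,"wz":0,"hand":255},
  {"x":-7,"y":0,"z":0,"wx":0,"wy":0,"wz":0,"hand":255},
  {"x":-7,"y":0,"z":0,"wx":0,"wy":0,"wz":0,"hand":255},
  {"x":-7,"y":0,"z":0,"wx":0,"wy":0,"wz":0,"hand":255},
  {"x":-7,"y":0,"z":0,"wx":0,"wy":0,"wz":0,"hand":255},
], newtons=30)

```text
t: 13.72
ee_pos: [0.474, -0.239, 0.2653]
ee_rot: [[-0.002, 0.025, 1.0], [0.001, 1.0, -0.025], [-1.0, 0.001, -0.002]]
wrist_force: [-0.1, -0.0, -0.2]
grip_width: 0.0002
```

```bash
python3 -c "
from go import *
plan([.4748,-.2395,.225],-1.4)
a=snap('side')
A=cv2.resize(a['frame'][110:200,290:400],None,fx=6.5,fy=6.5,interpolation=cv2.INTER_CUBIC)[:,:,::-1].copy()
cv2.imwrite('pics/s9.png',A)"
```

```text
t 13.72 pos [ 0.474  -0.239   0.2653] shift cm [ 4.03 -0.05  0.08] w [-0.    -0.002 -0.001] F [-0.1 -0.  -0.2] grip 0.0002
```

View pics/s9.png

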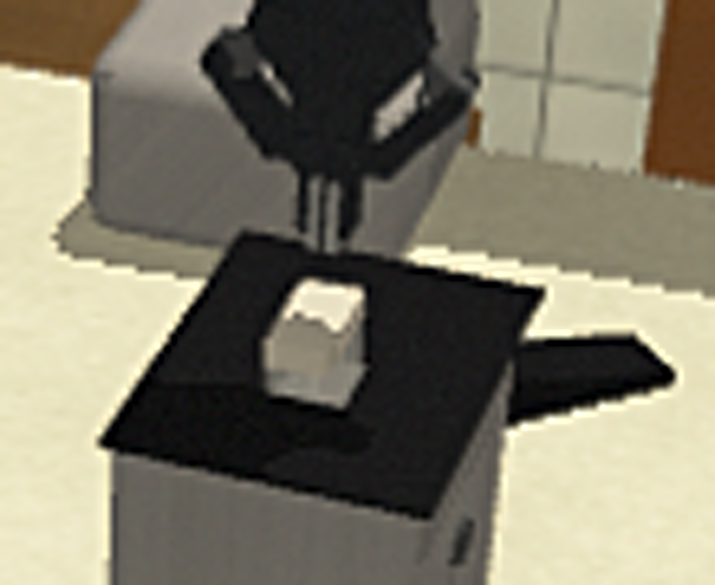

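The fingers are shut above the cartridge, which is pinched by the flaps and stands about 35 mm proud at (315,340). Now I'll push on its top.

Call:
servo_tool([
  {"x":1,"y":0,"z":0.04,"wx":0,"wy":0,"wz":0,"hand":255},
  {"x":2,"y":0,"z":0.04,"wx":0,"wy":0,"wz":0,"hand":255},
  {"x":2.6,"y":0,"z":0.04,"wx":0,"wy":0,"wz":0,"hand":255},
  {"x":3.0,"y":0,"z":0.04,"wx":0,"wy":0,"wz":0,"hand":255},
  {"x":3.2,"y":0,"z":0.04,"wx":0,"wy":0,"wz":0,"hand":255},
  {"x":3.3,"y":0,"z":0.04,"wx":0,"wy":0,"wz":0,"hand":255},
], newtons=30)

```text
t: 14.27
ee_pos: [0.4747, -0.2395, 0.2327]
ee_rot: [[-0.001, 0.025, 1.0], [0.0, 1.0, -0.025], [-1.0, 0.0, -0.001]]
wrist_force: [0.1, 0.4, 1.0]
grip_width: 0.0002
```

Call:
servo_tool([
  {"x":0.15,"y":0,"z":0,"wx":0,"wy":0,"wz":0,"hand":255},
  {"x":0.3,"y":0,"z":0,"wx":0,"wy":0,"wz":0,"hand":255},
  {"x":0.45,"y":0,"z":0,"wx":0,"wy":0,"wz":0,"hand":255},
  {"x":0.6,"y":0,"z":0,"wx":0,"wy":0,"wz":0,"hand":255},
  {"x":0.7,"y":0,"z":0,"wx":0,"wy":0,"wz":0,"hand":255},
], newtons=30)

```text
t: 14.68
ee_pos: [0.475, -0.2395, 0.2262]
ee_rot: [[0.0, 0.025, 1.0], [0.0, 1.0, -0.025], [-1.0, 0.0, 0.0]]
wrist_force: [-0.4, 0.4, -0.3]
grip_width: -0.0001
```

Call:
servo_tool([
  {"x":0.15,"y":0,"z":0,"wx":0,"wy":0,"wz":0,"hand":255},
  {"x":0.3,"y":0,"z":0,"wx":0,"wy":0,"wz":0,"hand":255},
  {"x":0.45,"y":0,"z":0,"wx":0,"wy":0,"wz":0,"hand":255},
  {"x":0.6,"y":0,"z":0,"wx":0,"wy":0,"wz":0,"hand":255},
  {"x":0.7,"y":0,"z":0,"wx":0,"wy":0,"wz":0,"hand":255},
], newtons=30)

```text
t: 15.1
ee_pos: [0.475, -0.2395, 0.2192]
ee_rot: [[0.0, 0.025, 1.0], [-0.0, 1.0, -0.025], [-1.0, -0.0, 0.0]]
wrist_force: [0.2, -0.4, 2.1]
grip_width: -0.0
```

Call:
servo_tool([
  {"x":0.3,"y":0,"z":0,"wx":0,"wy":0,"wz":0,"hand":255},
  {"x":0.6,"y":0,"z":0,"wx":0,"wy":0,"wz":0,"hand":255},
  {"x":0.9,"y":0,"z":0,"wx":0,"wy":0,"wz":0,"hand":255},
  {"x":1.2,"y":0,"z":0,"wx":0,"wy":0,"wz":0,"hand":255},
  {"x":1.5,"y":0,"z":0,"wx":0,"wy":0,"wz":0,"hand":255},
  {"x":1.8,"y":0,"z":0,"wx":0,"wy":0,"wz":0,"hand":255},
], newtons=30)

```text
t: 15.6
ee_pos: [0.4749, -0.2394, 0.2009]
ee_rot: [[-0.0, 0.025, 1.0], [0.0, 1.0, -0.025], [-1.0, 0.0, -0.0]]
wrist_force: [-0.9, -0.0, 1.7]
grip_width: -0.0001
```

```bash
python3 -c "
from go import *
plan([.4748,-.2395,.157],-1.4)
a=snap('side')
A=cv2.resize(a['frame'][110:200,290:400],None,fx=6.5,fy=6.5,interpolation=cv2.INTER_CUBIC)[:,:,::-1].copy()
cv2.imwrite('pics/s10.png',A)"
```

```text
t 15.60 pos [ 0.4749 -0.2394  0.2009] shift cm [ 4.39 -0.01 -0.01] w [-0.001 -0.    -0.   ] F [-0.9 -0.   1.7] grip -0.0001
```

View pics/s10.png

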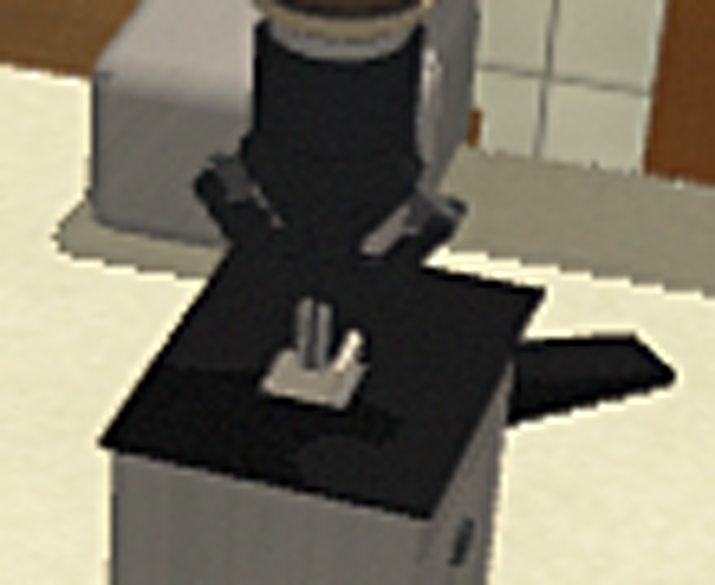

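The shut fingers stand on the top face at (315,360) and it has about 12 mm left above the lid. I'll push on through the flaps.

Call:
servo_tool([
  {"x":0.3,"y":0,"z":0,"wx":0,"wy":0,"wz":0,"hand":255},
  {"x":0.6,"y":0,"z":0,"wx":0,"wy":0,"wz":0,"hand":255},
  {"x":0.9,"y":0,"z":0,"wx":0,"wy":0,"wz":0,"hand":255},
  {"x":1.2,"y":0,"z":0,"wx":0,"wy":0,"wz":0,"hand":255},
  {"x":1.5,"y":0,"z":0,"wx":0,"wy":0,"wz":0,"hand":255},
], newtons=30)

```text
t: 16.07
ee_pos: [0.4749, -0.2395, 0.1859]
ee_rot: [[-0.0, 0.025, 1.0], [0.0, 1.0, -0.025], [-1.0, 0.0, -0.0]]
wrist_force: [-0.6, -0.2, 1.6]
grip_width: -0.0001
```

Call:
servo_tool([
  {"x":0.3,"y":0,"z":0,"wx":0,"wy":0,"wz":0,"hand":255},
  {"x":0.6,"y":0,"z":0,"wx":0,"wy":0,"wz":0,"hand":255},
  {"x":0.9,"y":0,"z":0,"wx":0,"wy":0,"wz":0,"hand":255},
  {"x":1.2,"y":0,"z":0,"wx":0,"wy":0,"wz":0,"hand":255},
  {"x":1.5,"y":0,"z":0,"wx":0,"wy":0,"wz":0,"hand":255},
], newtons=30)

```text
t: 16.48
ee_pos: [0.4749, -0.2395, 0.171]
ee_rot: [[-0.0, 0.025, 1.0], [0.0, 1.0, -0.025], [-1.0, 0.0, -0.0]]
wrist_force: [-0.7, -0.2, 2.4]
grip_width: 0.0003
```

Call:
servo_tool([
  {"x":0.2,"y":0,"z":0,"wx":0,"wy":0,"wz":0,"hand":255},
  {"x":0.4,"y":0,"z":0,"wx":0,"wy":0,"wz":0,"hand":255},
  {"x":0.6,"y":0,"z":0,"wx":0,"wy":0,"wz":0,"hand":255},
  {"x":0.8,"y":0,"z":0,"wx":0,"wy":0,"wz":0,"hand":255},
  {"x":1.0,"y":0,"z":0,"wx":0,"wy":0,"wz":0,"hand":255},
  {"x":1.1,"y":0,"z":0,"wx":0,"wy":0,"wz":0,"hand":255},
], newtons=30)

```text
t: 16.98
ee_pos: [0.4755, -0.2397, 0.1605]
ee_rot: [[0.001, 0.025, 1.0], [-0.0, 1.0, -0.025], [-1.0, -0.0, 0.001]]
wrist_force: [-0.6, 0.2, 6.8]
grip_width: 0.0002
```

Call:
servo_tool([
  {"x":0.1,"y":0,"z":0,"wx":0,"wy":0,"wz":0,"hand":255},
  {"x":0.2,"y":0,"z":0,"wx":0,"wy":0,"wz":0,"hand":255},
], newtons=30)

```text
t: 17.15
ee_pos: [0.4756, -0.2398, 0.1588]
ee_rot: [[0.002, 0.025, 1.0], [-0.0, 1.0, -0.025], [-1.0, -0.0, 0.002]]
wrist_force: [-0.5, 0.6, 6.4]
grip_width: -0.0
```

```bash
python3 -c "
from go import *
plan([.4748,-.2395,.155],-1.4)
a=snap('side')
A=cv2.resize(a['frame'][110:200,290:400],None,fx=6.5,fy=6.5,interpolation=cv2.INTER_CUBIC)[:,:,::-1].copy()
cv2.imwrite('pics/s11.png',A)"
```

```text
t 17.15 pos [ 0.4756 -0.2398  0.1588] shift cm [ 0.38  0.03 -0.08] w [-0.001  0.002  0.   ] F [-0.5  0.6  6.4] grip -0.0
```

View pics/s11.png

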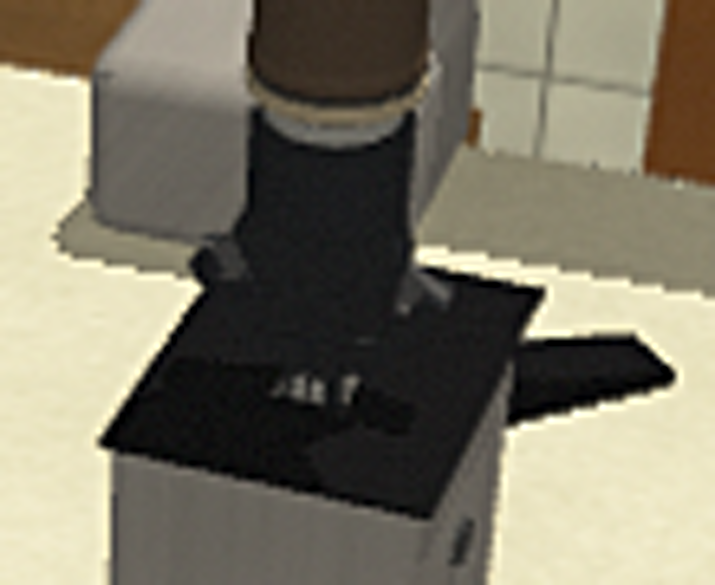

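The force is steady at 6.5 N, within the 2 to 10 N expected. The fingers are about 28 mm in, so I'll go a little further.

Call:
servo_tool([
  {"x":0.1,"y":0,"z":-0.05,"wx":0,"wy":0,"wz":0,"hand":255},
  {"x":0.2,"y":0,"z":-0.05,"wx":0,"wy":0,"wz":0,"hand":255},
  {"x":0.2,"y":0,"z":-0.05,"wx":0,"wy":0,"wz":0,"hand":255},
], newtons=30)

```text
t: 17.45
ee_pos: [0.475, -0.2398, 0.1567]
ee_rot: [[0.001, 0.025, 1.0], [-0.001, 1.0, -0.025], [-1.0, -0.001, 0.002]]
wrist_force: [-0.4, -0.6, 4.7]
grip_width: -0.0
```

Call:
servo_tool([
  {"x":0.1,"y":0,"z":0,"wx":0,"wy":0,"wz":0,"hand":255},
  {"x":0.2,"y":0,"z":0,"wx":0,"wy":0,"wz":0,"hand":255},
  {"x":0.2,"y":0,"z":0,"wx":0,"wy":0,"wz":0,"hand":255},
], newtons=30)

```text
t: 17.7
ee_pos: [0.475, -0.2397, 0.1546]
ee_rot: [[0.001, 0.025, 1.0], [-0.001, 1.0, -0.025], [-1.0, -0.0, 0.001]]
wrist_force: [0.4, 0.1, 5.1]
grip_width: 0.0
```

Call:
servo_tool([
  {"x":0.1,"y":0,"z":0,"wx":0,"wy":0,"wz":0,"hand":255},
  {"x":0.2,"y":0,"z":0,"wx":0,"wy":0,"wz":0,"hand":255},
  {"x":0.2,"y":0,"z":0,"wx":0,"wy":0,"wz":0,"hand":255},
  {"x":0.2,"y":0,"z":0,"wx":0,"wy":0,"wz":0,"hand":255},
], newtons=30)

```text
t: 18.03
ee_pos: [0.4748, -0.2397, 0.1525]
ee_rot: [[0.001, 0.025, 1.0], [-0.0, 1.0, -0.025], [-1.0, -0.0, 0.001]]
wrist_force: [0.2, -0.7, 4.3]
grip_width: 0.0001
```

Call:
servo_tool([
  {"x":-0.3,"y":0,"z":0,"wx":0,"wy":0,"wz":0,"hand":255},
  {"x":-0.6,"y":0,"z":0,"wx":0,"wy":0,"wz":0,"hand":255},
  {"x":-0.9,"y":0,"z":0,"wx":0,"wy":0,"wz":0,"hand":255},
], newtons=30)

```text
t: 18.28
ee_pos: [0.4742, -0.2392, 0.1613]
ee_rot: [[-0.001, 0.025, 1.0], [0.0, 1.0, -0.025], [-1.0, 0.0, -0.001]]
wrist_force: [0.3, -0.6, 1.6]
grip_width: -0.0
```

Call:
servo_tool([
  {"x":-0.4,"y":0,"z":0,"wx":0,"wy":0,"wz":0,"hand":255},
  {"x":-0.8,"y":0,"z":0,"wx":0,"wy":0,"wz":0,"hand":255},
  {"x":-1.2,"y":0,"z":0,"wx":0,"wy":0,"wz":0,"hand":255},
  {"x":-1.6,"y":0,"z":0,"wx":0,"wy":0,"wz":0,"hand":255},
  {"x":-2.0,"y":0,"z":0,"wx":0,"wy":0,"wz":0,"hand":255},
  {"x":-2.4,"y":0,"z":0,"wx":0,"wy":0,"wz":0,"hand":255},
  {"x":-3.5,"y":0,"z":0,"wx":0,"wy":0,"wz":0,"hand":255},
  {"x":-6,"y":0,"z":0,"wx":0,"wy":0,"wz":0,"hand":255},
  {"x":-9,"y":0,"z":0,"wx":0,"wy":0,"wz":0,"hand":255},
  {"x":-10,"y":0,"z":0,"wx":0,"wy":0,"wz":0,"hand":255},
  {"x":-10,"y":0,"z":0,"wx":0,"wy":0,"wz":0,"hand":255},
], newtons=30)

```text
t: 19.2
ee_pos: [0.4761, -0.2403, 0.2647]
ee_rot: [[0.006, 0.025, 1.0], [-0.001, 1.0, -0.025], [-1.0, -0.001, 0.006]]
wrist_force: [0.0, -0.9, 0.4]
grip_width: -0.0001
```

```bash
python3 -c "
from go import *
plan([.4748,-.2395,.155],-1.4)
a=snap('side');b=snap('top')
A=cv2.resize(a['frame'][130:195,295:395],None,fx=8,fy=8,interpolation=cv2.INTER_CUBIC)[:,:,::-1].copy()
cv2.imwrite('pics/s12.png',A)"
```

```text
t 19.20 pos [ 0.4761 -0.2403  0.2647] shift cm [10.97  0.09 -0.2 ] w [-0.     0.006  0.001] F [ 0.  -0.9  0.4] grip -0.0001
```

View pics/s12.png

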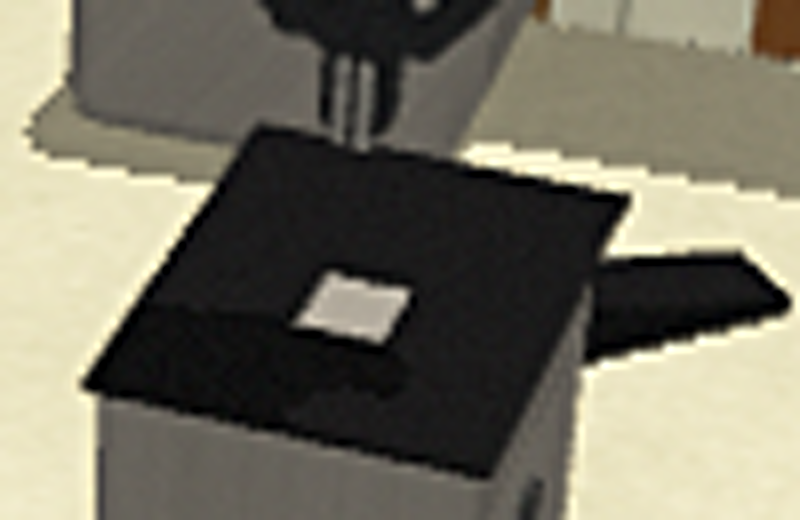

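The opening at (355,308) now shows an even light surface, like the shut flaps at the start. I'll move the arm clear so I can compare with the first top view.

Call:
servo_tool([
  {"x":-3,"y":2,"z":0,"wx":0,"wy":0,"wz":0,"hand":255},
  {"x":-4,"y":6,"z":0,"wx":0,"wy":0,"wz":0,"hand":255},
  {"x":-4,"y":10,"z":0,"wx":0,"wy":0,"wz":0,"hand":255},
  {"x":-4,"y":14,"z":0,"wx":0,"wy":0,"wz":0,"hand":255},
  {"x":-4,"y":18,"z":0,"wx":0,"wy":0,"wz":0,"hand":255},
  {"x":-4,"y":22,"z":0,"wx":0,"wy":0,"wz":0,"hand":255},
  {"x":-4,"y":25,"z":0,"wx":0,"wy":0,"wz":0,"hand":255},
  {"x":-4,"y":25,"z":0,"wx":0,"wy":0,"wz":0,"hand":255},
  {"x":-4,"y":25,"z":0,"wx":0,"wy":0,"wz":0,"hand":255},
  {"x":-4,"y":25,"z":0,"wx":0,"wy":0,"wz":0,"hand":255},
], newtons=30)

```text
t: 20.13
ee_pos: [0.4803, 0.01, 0.3004]
ee_rot: [[-0.001, 0.025, 1.0], [-0.001, 1.0, -0.025], [-1.0, -0.001, -0.001]]
wrist_force: [-0.2, -0.8, -0.5]
grip_width: 0.0001
```

```bash
python3 -c "
from meas import *
a=snap('side','endside.png');b=snap('top','endtop.png')
f=lambda i,r:cv2.resize(i['frame'][r[0]:r[1],r[2]:r[3]],(390,290),interpolation=cv2.INTER_CUBIC)[:,:,::-1]
rt=(205,280,315,405);rs=(140,200,300,380)
cv2.imwrite('pics/cmp.png',np.vstack([np.hstack([f(t,rt),f(b,rt)]),np.hstack([f(s,rs),f(a,rs)])]))
for n,c0,c,z in(('top',t,b,(232,256,343,367)),('side',s,a,(160,178,328,350))):
  q=lambda i:i['frame'][z[0]:z[1],z[2]:z[3]].astype(int)
  print(n,np.abs(q(c0)-q(c)).max(2).mean(), np.abs(q(c0)-q(c)).max(), q(c0)[12-0 if n=='top' else 9,12],q(c)[12 if n=='top' else 9,12])
"
```

```text
top 8.940972222222221 23 [104  99  93] [114 111 102]
side 4.752525252525253 12 [189 180 165] [179 171 156]
```

View pics/cmp.png

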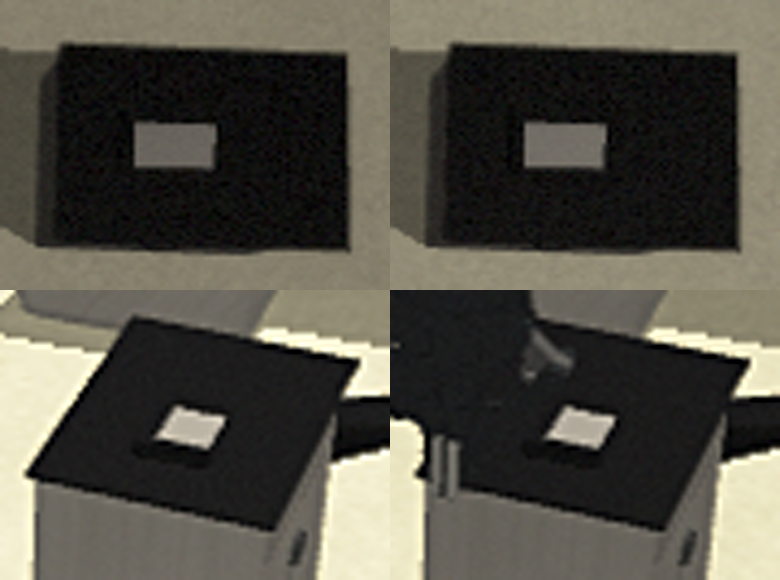

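View pics/endside.png

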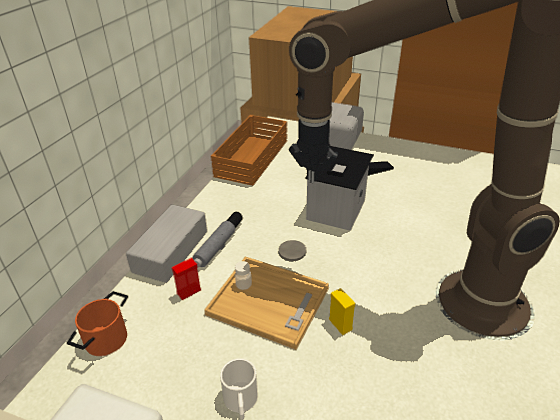

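Before and after agree: the flaps are shut, the tray has no cartridge, the bystanders are in place and the arm is clear. Handing in.

```bash
python3 -c "
from h import *
print(hand_in())"
```

```text
the job is handed in; nothing more can be done
None
```

I posted the clear cartridge upright through the caddy's flaps and handed the job in at about 20 s. I gripped it across its short side, found the lip by touch (3.9 N at most) and backed off 1.5 mm. I then pressed it in, let go, and pushed it down with shut fingers to about 34 mm below the lid.

**Last checks:**
- **Flaps:** they look the same as at the start in both cameras, a level, even surface filling the opening.
- **Cartridge:** it is gone from the tray and cannot be seen outside the caddy. I infer that it dropped, since the flaps shut behind it; the cameras cannot see inside.
- **Forces:** the highest wrist force I read was about 10 N while opening the flaps. Readings came only at the end of each move.
- **Other things:** by eye, they stand where they were, and the gripper touches nothing.

**Disagreements:**
- The lip contact came about 2 mm short of where the camera measurement put it. I went by touch, and the cartridge entered cleanly.
- On the final push the wrist still showed 4 to 5 N upward at full depth. I put this down to the flaps rubbing on the fingers, and it was gone once I withdrew.
- My first move call was refused as invalid input. It left the arm where it was.

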